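Thread the tie rod through the tiers of a condiment carrier

TASK

Take the orange-handled tie rod out of its holder and thread it down through the holes of all three trays of the condiment carrier and into the hole in its foot, until its collar sits down on the top tray; then let go. The trays lie loose and a little out of line with one another, so feel for each hole and coax the trays into line with the rod instead of forcing it, which would bend the trays: never press harder than about 20 N. Leave the shakers, the bottles and the sugar pot where they stand.

Things in the scene. Friction and masses are not known exactly. Their poses are not given: they have to be found in the camera images.
- rod: Tie rod, upright in its holder at the start. Steel shaft 12 mm in diameter, 112 mm long below its collar, polished and slippery; its last 4 mm taper to a flat end 9.5 mm across. Above it a collar 32 mm across, 6 mm thick, then an orange handle. 168 mm long overall, 0.18 to 0.28 kg. Origin: centre of the flat lower end; z points up along the shaft to the handle.
- rod_grip (a point): Grip point on the axis of the rod's round orange handle (22 mm in diameter, 50 mm tall, black rings), 145 mm above the rod's lower end, 27 mm above the collar's upper face; the handle spans 118 to 168 mm above the rod's end.
- holder: Square grey plastic post fixed upright on the table, 50 x 50 mm, 116 mm high, on a black 70 mm foot, with an 18 mm hole down its middle; the rod stands in it with its collar on its top. It stands left or right of the carrier. Origin: centre of its underside.
- carrier: Carrier, fixed, at some yaw: black foot 200 x 190 x 20 mm, two clear side cheeks 138 mm high, 181 mm apart along y, and between them three loose green trays (brass rings round their holes), 150 x 148 mm, one above another, each with a 14 mm hole at its middle, 8 mm thick there; upper faces at the holes 52, 86 and 120 mm above the table; rims 8 mm higher. Origin: middle of the foot's underside; z up.
- foot_hole (a point): Centre of the upright 14 mm hole through the foot, on the foot's upper face, 20 mm above the table. At the start each tray's hole is off this axis by up to 6.5 mm along the carrier's x and along its y, each tray differently; the lower two, covered by the top one, by at least 3 mm. A tray can be shifted to 9 mm off the axis and stays where it is put.
- top_hole (a point): Centre of the 14 mm hole in the top tray, on its upper face, 120 mm above the table; moves with that tray. Any tray shifts under a side push of 1 to 3 N at its hole. Pressed down it yields springily, 0.7 mm per N after the first 0.6 N, up to 6 mm. A rod end within 2 mm of a hole's centre drops in; farther off it stands on the tray, and pressed lightly (2 to 5 N) slides over it.
- sugar_pot: Steel sugar pot with lid and knob, 88 mm across, 98 mm high, loose. Origin: centre of its underside.
- big_shaker: Amber glass shaker with black cap, 60 mm across, 105 mm high, loose. Origin: centre of its underside.
- small_shaker: Amber glass shaker with black cap, 50 mm across, 85 mm high, loose. Origin: centre of its underside.
- blue_bottle: White squeeze bottle with blue cap, 68 mm across, 185 mm high, loose. Origin: centre of its underside.
- yellow_bottle: Yellow squeeze bottle, 68 mm across, 185 mm high, loose. Origin: centre of its underside.
Things that resemble listed ones, but are neither listed nor needed, are in the scene too. Leave any green or white look-alike of the rod alone.

How it is judged:
By the outcome, as a careful person would: the job done as asked, in the order asked, and still so for the second after the job is handed in, with the robot touching nothing.
It also fails if it takes over 72 s, if anything falls off the work surface, if the arm or the gripper's body presses on something with over 40 N, if the wrist force passes 120 N, or if a joint passes its speed limit or range.

ROBOT

A 6-joint arm with a two-finger parallel gripper is mounted at the origin on the work surface. World frame = base frame: x ahead of the robot, y to its left, z up, the work surface at z = 0. Lengths are in m, angles in rad, forces in N, time in s.
With the tool pointing down it reaches from about 0.4 to 0.825 m from the base axis. Payload 7 kg.
Tool frame: the origin (TCP) lies at the very end of the fingers, on their centre line; the grasp point (between the pads) lies 19 mm behind it; z points along the fingers, y is the line along which they close (so a half turn about z gives the same grasp; the last joint's range is limited). The gripper opens to 85 mm and grips with 20 to 120 N. Pads are 22 mm wide; open, the fingers measure 114 mm over their backs; the gripper's body (76 mm by 85 mm) begins 54 mm behind the grasp point. The pads swing forward as they close: fully open they stand 13 mm farther back than shut.
Start: joints at [-0.902, 0.359, 0.012, 0, -1.224, -0.288], TCP at [0.251, -0.627, 0.231] pointing down, gripper open.
Joint ranges: [-3.07, 3.07], [-1.43, 2.12], [-1.02, 1.25], [-3.03, 1.67], [-3.05, -0], [-3.03, 3.03]. Speed limits (rad/s): [2.39, 2.39, 3.01, 3.14, 3.14, 3.14].

INTERFACE

Orientations are given as a unit quaternion [x, y, z, w].
In Python, from bench import * gives the robot as it stands. The module is installed in compiled form; this text tells all that it offers.
- The arm moves only by the tool play_rows, never from a script. Its argument "motion" is a list that holds one entry, the list of rows, each a list of 5 numbers: the shift along the world's x, y, z in cm, then the turn about the world's z in degrees, then the finger opening in cm, from 0 to 8.54. In form: [[[x, y, z, spin, gripper], ...]]. A call has exactly 8 rows; each row shifts and turns the commanded pose from where the row before left it; what a row does not reach is not made up. A row lasts 1/12 s, in which the tool goes at most 41.7 mm and 7.16 degrees, less where a joint would pass 70% of its speed; a pose out of reach is approached as far as the arm can. A call is refused whole if a number of a shift passes 4.17 or a number of a turn 7.16, either way. A call with a gripper value outside its range is refused whole. The fingers move at their own pace and stop on an object; "squeeze" is the grip in N (left out, the last holds). Time passes only in rows, so rows that do not move let the fingers close, or fill a call up. It gives the time, the measured TCP pose, the force, the opening and the grip force at its end, in the units of the state.
- get_obs(): the state, without advancing time (a new reading comes with each control period).
- get_image(name): name is "side" or "top" or "wrist"; returns the picture (384x512x3 uint8, red, green, blue); there is no depth.
- camera_model(name): a dict with "K" (3x3 intrinsics, pixels), "distortion" ([k1, k2, p1, p2, k3] as OpenCV has them; the pictures are not rectified), "camera_from_world" (4x4, takes a point from world to camera coordinates). Camera axes: x right, y down, z forward; pixel columns grow to the right and rows downward; lengths in m; the calibration is good to about 2 mm. A picture is of the moment at which its call begins: read the wrist's pose just before it. camera_model takes no time and is no camera call; for the wrist camera it gives the pose at the moment of the call.
- job_done(): hands the job in; it is judged then, once.
The state is a dict: "t": time; "joint_positions": joint angles; "joint_vel": joint speeds; "joint_efforts": joint torques, N m; "position": TCP position; "ee_rot": TCP orientation; "wrist_force": force on the tool from outside, world axes, zero at the start; "torque": the same for the moment, N m; "grip_width": opening from 0.0 (shut) to 1.0 (fully open); "gripper_force": force on a finger pad.
Only numpy, scipy, OpenCV 4.12 (cv2) and the standard library are available. Lean on these libraries where they do the work, as an engineer would, in place of code of your own. Each camera call takes 0.05 s, during which the arm holds its last target. There are 200 camera calls.

## Working session

There is one attempt and no reset: what is moved stays moved. The work goes in short steps, Python scripts to look and compute and a tool call to move; the robot and the scene stay as the last step left them, time stands still between calls to the robot, and variables do not carry over. Pictures are saved under pics/ and viewed, at most 10 in all, crops included, and the job is handed in when it is done.

Besides the shell and the picture viewer there is one more tool, called after ">>>" as a command line: name --argument value ..., lists and objects as JSON in quotes. play_rows: Moves the arm, as the interface text tells. Its arguments: {"type":"object","properties":{"motion":{"type":"array","items":{"type":"array","items":{"type":"array","items":{"type":"number"}}}},"squeeze":{"type":"number"}},"required":["motion"]}

```bash
mkdir -p pics; cat > h.py <<'E'
from bench import *
import numpy as np, cv2
def snap(n,f):
    m=camera_model(n); im=get_image(n); cv2.imwrite('pics/'+f,im[:,:,::-1]); return m,im
def ray(m,uv):
    p=cv2.undistortPoints(np.array([[uv]],float),np.array(m['K']),np.array(m['distortion']))[0,0]
    T=np.array(m['camera_from_world']);R=T[:3,:3];c=-R.T@T[:3,3];d=R.T@np.array([p[0],p[1],1]);return c,d/np.linalg.norm(d)
def atz(m,uv,z):
    c,d=ray(m,uv);return c+d*(z-c[2])/d[2]
def tri(obs):
    A=np.zeros((3,3));b=np.zeros(3)
    for m,uv in obs:
        c,d=ray(m,uv);P=np.eye(3)-np.outer(d,d);A+=P;b+=P@c
    x=np.linalg.solve(A,b);return x,[round(1e3*np.linalg.norm(np.cross(x-ray(m,uv)[0],ray(m,uv)[1])),1) for m,uv in obs]
def proj(m,X):
    T=np.array(m['camera_from_world']);r=cv2.Rodrigues(T[:3,:3])[0]
    return cv2.projectPoints(np.array([X],float),r,T[:3,3],np.array(m['K']),np.array(m['distortion']))[0][0,0]
E
python3 - <<'E'
from h import *
a=snap('top','top0.png')[1];b=snap('side','side0.png')[1];
cv2.imwrite('pics/both.png',np.vstack([a,b])[:,:,::-1][:, :]) 
for n in('top','side'):
    m=camera_model(n);T=np.array(m['camera_from_world']);print(n,(-T[:3,:3].T@T[:3,3]).round(3))
print(get_obs())
E
```

```text
top [0.407 0.01  1.131]
side [0.586 0.603 0.781]
{'t': 0.1, 'joint_positions': array([-9.01910844e-01,  3.59368728e-01,  1.11597594e-02, -2.63984351e-04,
       -1.22404761e+00, -2.88110897e-01]), 'joint_vel': array([ 1.20970214e-04, -1.45272376e-03,  2.29711093e-03,  1.95441807e-04,
       -6.53298105e-05, -7.76245800e-04]), 'joint_efforts': array([-1.80290906e-03, -5.84762013e+01,  2.94109476e+01,  6.95456520e+00,
       -3.15853686e-03, -3.03180286e-06]), 'position': array([ 0.25068379, -0.62629342,  0.23043483]), 'ee_rot': array([-1.89195017e-01,  9.81939253e-01,  7.05264827e-04, -2.26017847e-04]), 'wrist_force': array([0.30972845, 0.62176326, 0.02464901]), 'torque': array([-0.04483494,  0.03167481,  0.05000995]), 'gripper_force': 0.0, 'grip_width': 0.994875425780268}
```

View pics/top0.png

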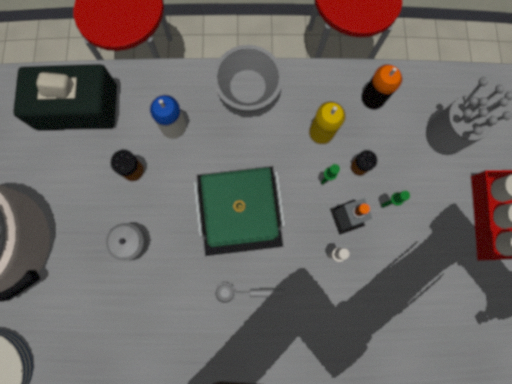

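View pics/side0.png

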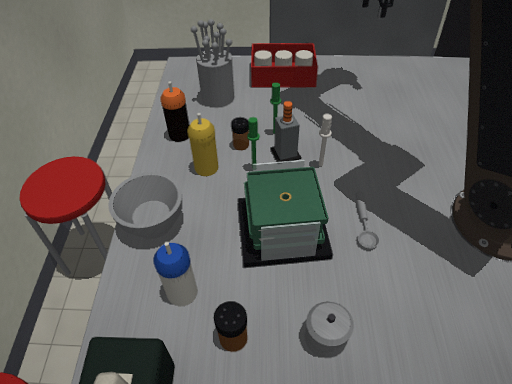

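The top view shows the orange handle at (363,210), the brass ring at (239,206), and the look-alikes around the holder. The side view shows the handle top at about (288,104) and the ring at (286,197). I'll refine these by colour.

```bash
python3 - <<'E'
from h import *
M={n:camera_model(n) for n in('top','side')};I={n:cv2.imread(f'pics/{n}0.png') for n in M}
def cent(n,c,r,lo,hi):
    u,v=c;h=cv2.cvtColor(I[n],cv2.COLOR_BGR2HSV)[v-r:v+r+1,u-r:u+r+1]
    k=cv2.inRange(h,lo,hi);ys,xs=np.nonzero(k);return (xs.mean()+u-r,ys.mean()+v-r),len(xs),(xs.min()+u-r,xs.max()+u-r,ys.min()+v-r,ys.max()+v-r)
O=((3,150,120),(18,255,255));B=((12,60,60),(32,255,255))
for nm,ct,cs,c,r in(('rod',(363,210),(288,110),O,16),('ring',(239,206),(286,197),B,9)):
    a=cent('top',ct,r,*c);b=cent('side',cs,r,*c);print(nm,a,b,tri([(M['top'],a[0]),(M['side'],b[0])]))
for uv in((364,209),):print('rodtop z.168+', atz(M['top'],uv,.172))
for nm,a,b in(('green1',(332,170),(253,121)),('green2',(402,197),(276,86)),('white',(341,253),(327,118)),('shaker',(368,157),(240,122))):
    print(nm,tri([(M['top'],a),(M['side'],b)]))
cv2.imwrite('pics/z.png',np.hstack([cv2.resize(I['top'][155:275,180:300],(400,400),interpolation=2),cv2.resize(I['top'][140:260,310:430],(400,400),interpolation=2)]))
E
```

```text
rod ((np.float64(363.6265060240964), np.float64(208.3734939759036)), 83, (np.int64(359), np.int64(368), np.int64(204), np.int64(213))) ((np.float64(287.5853658536585), np.float64(103.46341463414635)), 41, (np.int64(284), np.int64(291), np.int64(101), np.int64(106))) (array([ 0.52616355, -0.24317678,  0.17252021]), [np.float64(0.3), np.float64(0.3)])
ring ((np.float64(238.6153846153846), np.float64(205.54700854700855)), 117, (np.int64(233), np.int64(244), np.int64(200), np.int64(211))) ((np.float64(285.1923076923077), np.float64(196.28846153846155)), 52, (np.int64(279), np.int64(291), np.int64(192), np.int64(200))) (array([0.54095688, 0.02315987, 0.12074808]), [np.float64(1.1), np.float64(1.1)])
rodtop z.168+ [ 0.52521034 -0.24413917  0.172     ]
green1 (array([ 0.61190915, -0.17973105,  0.1665222 ]), [np.float64(0.4), np.float64(0.4)])
green2 (array([ 0.55207558, -0.3317293 ,  0.16575112]), [np.float64(0.9), np.float64(0.9)])
white (array([ 0.43221497, -0.19165722,  0.16651285]), [np.float64(1.1), np.float64(1.1)])
shaker (array([ 0.65572879, -0.28287515,  0.08415726]), [np.float64(4.3), np.float64(4.3)])
```

View pics/z.png

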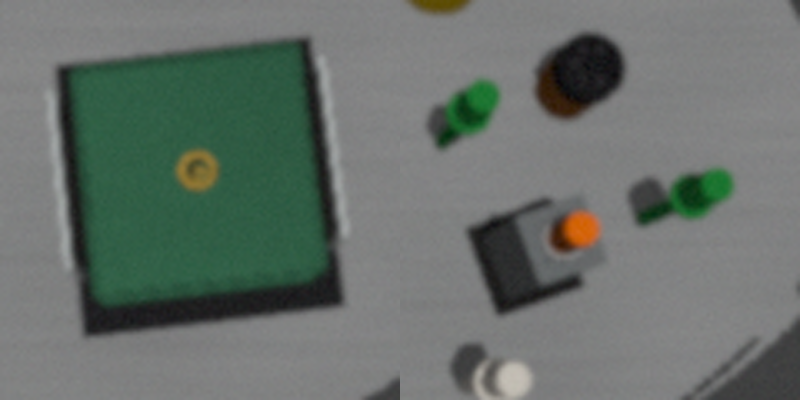

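The crop shows the carrier yawed about +6°, the holder with its orange rod, and three look-alikes 9–11 cm around it. A closing line at about 70° clears them all. The heights match the text: 0.1725 against 0.172, and 0.1207 against 0.120. Next I'll move above the rod.

>>> play_rows --motion '[[[2.3,3.2,0.2,-7,8.5],[2.3,3.2,0.2,-7,8.5],[2.3,3.2,0.2,-7,8.5],[2.3,3.2,0.2,-7,8.5],[2.3,3.2,0.2,-7,8.5],[2.3,3.2,0,-7,8.5],[2.3,3.2,0,0,8.5],[2.3,3.2,0,0,8.5]]]' --squeeze 60

```text
t: 0.77
position: [0.4319, -0.374, 0.241]
ee_rot: [0.166, 0.986, 0.0, -0.0]
wrist_force: [1.3, -0.9, -0.5]
grip_width: 0.993
gripper_force: 0.0
```

>>> play_rows --motion '[[[2.3,3.2,0,0,6],[2.3,3.2,0,0,6],[2.3,3.2,0,0,6],[2.2,3.2,0,0,6],[0,0,0,0,6],[0,0,0,0,6],[0,0,0,0,6],[0,0,0,0,6]]]'

```text
t: 1.43
position: [0.5218, -0.2484, 0.2409]
ee_rot: [0.166, 0.986, -0.0, -0.0]
wrist_force: [-1.3, -0.8, 0.0]
grip_width: 0.703
gripper_force: 0.0
```

```bash
python3 - <<'E'
from h import *
o=get_obs();print(o['t'],o['position'],o['ee_rot'],o['grip_width'],o['wrist_force'])
m,_=snap('wrist','w1.png');T=np.array(m['camera_from_world']);print((-T[:3,:3].T@T[:3,3]).round(3),T[2,:3])
print(proj(m,[.526,-.243,.172]),proj(m,[.526,-.243,.122]))
E
```

```text
1.4333 [ 0.52179555 -0.24836243  0.24089114] [ 1.65997396e-01  9.86126150e-01 -1.02506899e-05 -2.84699206e-04] 0.703082453330482 [-1.27829955 -0.84269095  0.00678906]
[ 0.459 -0.228  0.384] [ 0.24425964 -0.08556938 -0.96592707]
[263.10159316 206.39992957] [261.46612333 191.27881577]
```

View pics/w1.png

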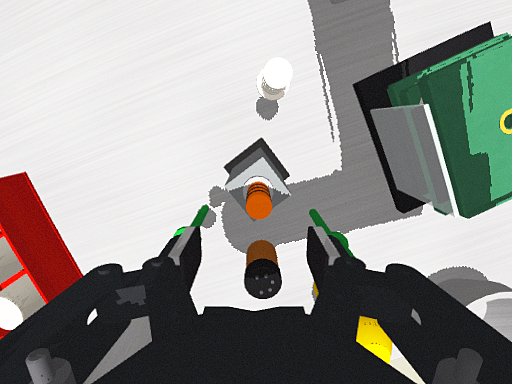

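The handle top is at about (259,211) in the wrist view, centred between the fingertips (205 and 312). Both green look-alikes lie behind and outside the fingers.

```bash
python3 - <<'E'
from h import *
m=camera_model('wrist');im=cv2.imread('pics/w1.png');h=cv2.cvtColor(im,cv2.COLOR_BGR2HSV);k=cv2.inRange(h,(3,180,190),(18,255,255))[195:225,240:280]
ys,xs=np.nonzero(k);print(xs.min()+240,xs.max()+240,ys.max()+195)
for uv in((259,209),(259,211)):
    w=atz(m,uv,.172);o=get_obs();print(w,(w-o['position'])*100)
t=camera_model('top');s=camera_model('side')
print(tri([(t,(363.6,208.4)),(s,(287.6,103.5)),(m,(259,210))]))
E
```

```text
246 271 218
[ 0.52701767 -0.24726488  0.172     ] [ 0.52962654  0.13568297 -6.89998615]
[ 0.52869809 -0.24783717  0.172     ] [ 0.69766822  0.07845433 -6.89998615]
(array([ 0.52680647, -0.24562377,  0.17075707]), [np.float64(1.9), np.float64(1.2), np.float64(2.4)])
```

>>> play_rows --motion '[[[0.5,0.2,-1.8,0,6],[0,0,-2,0,6],[0,0,-2,0,6],[0,0,-2,0,6],[0,0,-2,0,6],[0,0,-1,0,6],[0,0,0,0,6],[0,0,0,0,4]]]'

```text
t: 2.15
position: [0.5271, -0.2466, 0.1333]
ee_rot: [0.166, 0.986, -0.0, -0.0]
wrist_force: [-0.4, -0.0, 0.1]
grip_width: 0.578
gripper_force: 0.0
```

>>> play_rows --motion '[[[0,0,0,0,2],[0,0,0,0,0],[0,0,0,0,0],[0,0,0,0,0],[0,0,0,0,0],[0,0,0,0,0],[0,0,0,0,0],[0,0,0,0,0]]]'

```text
t: 2.82
position: [0.5282, -0.2462, 0.1347]
ee_rot: [0.165, 0.986, -0.0, 0.001]
wrist_force: [-0.5, -1.0, 6.4]
grip_width: 0.242
gripper_force: 58.4
```

>>> play_rows --motion '[[[0,0,1,0,0],[0,0,2,0,0],[0,0,2.2,0,0],[0,0,2.2,0,0],[0,0,2.2,0,0],[0,0,2.2,0,0],[0,0,2.2,0,0],[0,0,1.5,0,0]]]'

```text
t: 3.48
position: [0.5275, -0.2457, 0.2908]
ee_rot: [0.166, 0.986, 0.0, 0.001]
wrist_force: [0.6, -0.2, -2.7]
grip_width: 0.242
gripper_force: 58.7
```

>>> play_rows --motion '[[[0,2,0,0,0],[0.1,3.5,0,0,0],[0.1,3.5,0,0,0],[0.1,3.5,0,0,0],[0.1,3.5,0,0,0],[0.1,3,0,0,0],[0,1,0,0,0],[0,0,0,0,0]]]'

```text
t: 4.15
position: [0.5321, -0.0433, 0.2884]
ee_rot: [0.164, 0.986, 0.0, -0.0]
wrist_force: [-1.0, -0.6, -2.8]
grip_width: 0.243
gripper_force: 59.1
```

```bash
python3 - <<'E'
from h import *
o=get_obs();print(o['t'],o['position'],o['ee_rot'],o['grip_width'],o['wrist_force'],o['torque'])
a=snap('side','s2.png')[1];m,b=snap('wrist','w2.png');c=snap('top','t2.png')[1]
f=lambda x,k:cv2.resize(x,None,fx=k,fy=k,interpolation=2)
cv2.imwrite('pics/c2.png',np.hstack([f(a[40:240,200:350],2.9)[:580,:],f(b,580/384)[:, 200:560]])[:,:,::-1])
print(proj(m,[.541,.023,.12]))
E
```

```text
4.15 [ 0.53208467 -0.04331451  0.28842837] [ 1.64095986e-01  9.86444287e-01  4.09409054e-04 -9.36716237e-05] 0.24330289212556855 [-1.03150628 -0.6498278  -2.83571377] [-0.04696099  0.02097183  0.00623275]
[311.12497466 167.95577503]
```

View pics/c2.png

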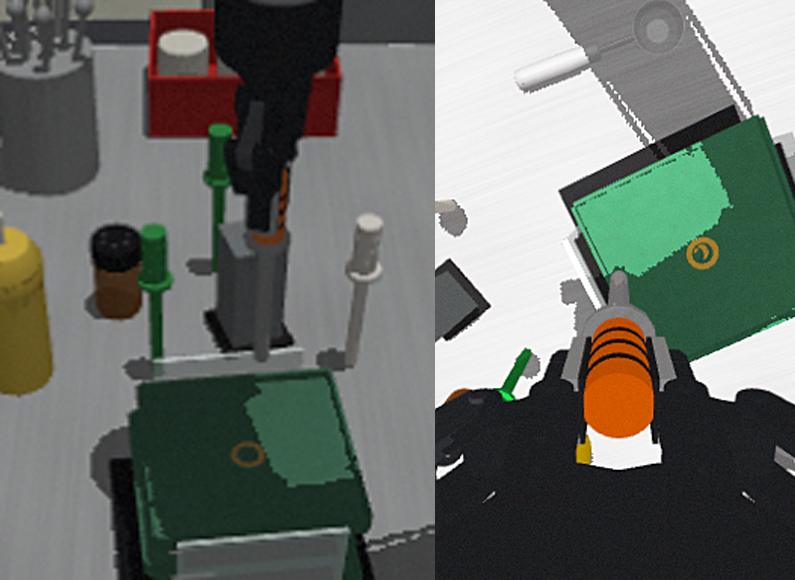

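The side view shows the rod hanging upright. In the wrist view the rod tip is at about (254,179) and the ring at (310,167.5), against a predicted (311,168), so they agree.

```bash
python3 - <<'E'
from h import *
m=camera_model('wrist');o=get_obs();b=cv2.imread('pics/w2.png');h=cv2.cvtColor(b,cv2.COLOR_BGR2HSV)
k=cv2.inRange(h[150:185,295:325],(14,90,90),(30,255,255));ys,xs=np.nonzero(k)
(cx,cy),(w,hh),a=cv2.fitEllipse(cv2.convexHull(np.c_[xs,ys].astype(np.int32)));c=(cx+295,cy+150);print(c,w,hh)
r=atz(m,c,.12);print('ring',r)
tipz=o['position'][2]-.1307
for uv in((254.2,179),(254.2,182)):print('tip',atz(m,uv,tipz)-o['position'])
print('handle',atz(m,(253.6,268),tipz+.168)-o['position'])
print(tri([(camera_model('top'),(238.6,205.5)),(camera_model('side'),(285.2,196.3)),(m,c)]))
cv2.imwrite('pics/w2z.png',cv2.resize(b[150:300,225:345],None,fx=4,fy=4,interpolation=2))
E
```

```text
(309.09997272491455, 167.26998901367188) 20.624040603637695 21.91819953918457
ring [0.53958313 0.01934983 0.12      ]
tip [-0.00790069  0.00171348 -0.1307    ]
tip [-0.00483949  0.00065984 -0.1307    ]
handle [-0.00348368 -0.00026973  0.0373    ]
(array([0.54077016, 0.02130848, 0.11798591]), [np.float64(2.4), np.float64(1.1), np.float64(1.8)])
```

View pics/w2z.png

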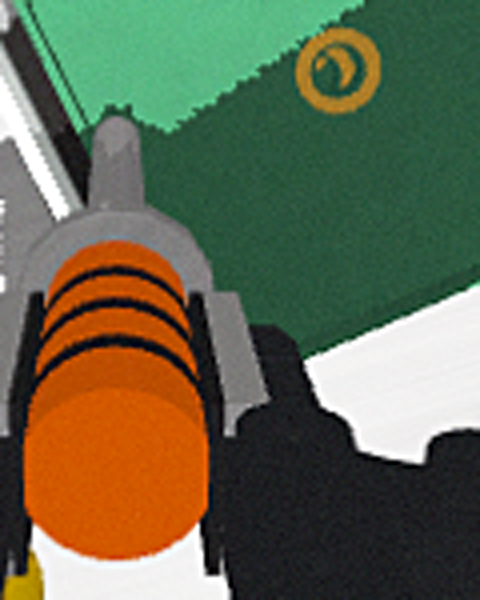

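The zoom shows the tip end at about (254,182), and through the top hole a brass crescent of the second tray's ring. I'll go above the hole, and on the way measure tray 2's offset numerically from that crescent.

```bash
python3 - <<'E'
from h import *
b=cv2.imread('pics/w2.png');h=cv2.cvtColor(b,cv2.COLOR_BGR2HSV)
for y in range(155,181):
    print(y,' '.join(('B' if 14<=H<=30 and S>90 else 'g' if 60<=H<=95 and S>60 else '.')+'%03d'%V for H,S,V in h[y,297:323]))
E
```

```text
155 g188 g186 g189 g185 g193 g192 g192 g196 g200 g197 g125 g128 g135 g076 g083 g087 g090 g085 g091 g083 g087 g084 g091 g088 g088 g083
156 g189 g181 g185 g186 g188 g192 g190 g195 g118 g125 g068 g083 g082 .098 g080 g083 g083 g085 g086 g087 g094 g091 g086 g082 g088 g093
157 g186 g187 g188 g188 g184 g190 g196 g198 g167 .087 B155 B150 B154 B156 B150 B155 B119 g090 g090 g081 g083 g085 g087 g089 g083 g091
158 g187 g184 g192 g192 g191 g198 g196 .129 B159 B161 B178 B185 B178 B179 B179 B184 B169 B145 B108 g089 g081 g085 g085 g086 g086 g091
159 g184 g187 g195 g203 g120 g126 B163 B157 B176 B175 B178 B179 B177 B182 B178 B171 B172 B171 B162 B148 .099 g081 g089 g088 g089 g086
160 g193 g193 g113 g120 g075 B159 B181 B181 B177 B179 B185 B128 B122 B130 B142 B156 B172 B172 B173 B178 B152 .093 g088 g093 g088 g087
161 g192 g202 g184 g069 B130 B187 B175 B177 B190 B119 .094 .101 .101 .082 .084 .090 B130 B180 B171 B170 B177 B148 g083 g086 g089 g083
162 g122 g125 g131 B120 B172 B179 B179 B153 B091 .099 B147 B159 B146 B147 .092 g072 g077 B118 B181 B169 B173 B174 .093 g085 g088 g085
163 g073 g074 g083 B178 B184
[... 1683 characters left out ...]
 g093 g087 g086 g088 g085 g091
176 g087 g087 g083 g088 g087 g091 B122 B173 B178 B179 B179 B171 B171 B172 B175 B174 B182 B126 .097 g085 g083 g091 g084 g084 g093 g084
177 g085 g091 g087 g091 g085 g085 g088 B098 B105 B158 B181 B178 B176 B185 B152 B129 B137 g085 g078 g083 g088 g093 g087 g089 g086 g088
178 g085 g094 g087 g083 g089 g087 g087 g082 g086 .096 .093 B104 .095 .093 .089 g091 g087 g087 g085 g089 g082 g085 g089 g089 g083 g089
179 g084 g091 g091 g083 g088 g087 g084 g088 g086 g084 g085 g086 g087 g083 g079 g085 g083 g085 g082 g090 g083 g085 g091 g083 g088 g088
180 g081 g084 g086 g084 g091 g086 g084 g082 g091 g089 g083 g089 g084 g087 g088 g084 g088 g078 g087 g090 g087 g093 g083 g092 g086 g089
```

>>> play_rows --motion '[[[0.2,1,0,0,0],[0.2,1.5,0,0,0],[0.2,1.5,0,0,0],[0.2,1.2,-0.4,0,0],[0.2,0.8,-1,0,0],[0.2,0.2,-1,0,0],[0,0,-0.2,0,0],[0,0,0,0,0]]]'

```text
t: 4.97
position: [0.5437, 0.0157, 0.2603]
ee_rot: [0.166, 0.986, -0.001, -0.001]
wrist_force: [-0.0, 0.8, -2.1]
grip_width: 0.246
gripper_force: 59.2
```

```bash
python3 - <<'E'
from h import *
o=get_obs();print(o['t'],o['position'],o['wrist_force'])
m,b=snap('wrist','w3.png');p=proj(m,[.5396,.0193,.12]);q=proj(m,o['position']+[-.0042,.0004,-.1307]);print(p,q)
u,v=int(p[0]),int(p[1]);cv2.imwrite('pics/w3z.png',cv2.resize(b[v-30:v+30,u-40:u+40,::-1],(800,600),interpolation=2));print(u,v)
E
```

```text
4.9667 [0.5436527  0.01568907 0.26031686] [-0.04724688  0.75014282 -2.10925745]
[257.23589794 180.17621365] [254.4097532  182.93397256]
257 180
```

View pics/w3z.png

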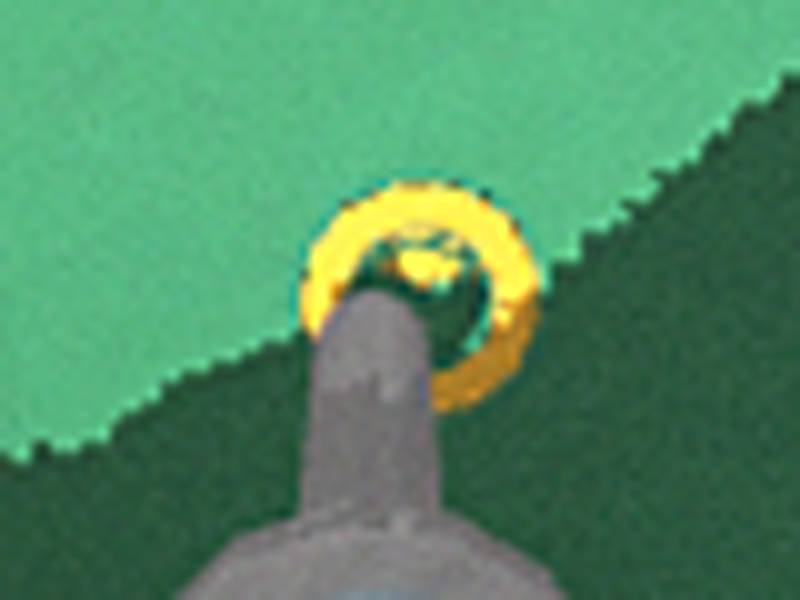

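The wrist view shows the ring centre at about (259.1,179.8) and the tip centre at about (254.5,183.4), with the crescent of tray 2 visible inside. From here I compute the offsets for tray 1, tray 2 and the foot axis.

```bash
python3 - <<'E'
from h import *
o=get_obs();P=o['position'];m=camera_model('wrist')
ring=atz(m,(259.1,179.8),.12);tip=atz(m,(254.5,183.4),P[2]-.1307)
print('TCP',P,'ring',ring,'tip-TCP',tip-P,'move cm',(ring-tip)[:2]*100)
# tray2 relative to top ring, in w2's camera: camera moved rigidly with TCP by pure translation
d=P-np.array([.53208,-.04331,.28843])
T=np.array(m['camera_from_world']).copy();T[:3,3]+=T[:3,:3]@d
m2=dict(m);m2['camera_from_world']=T
r1=atz(m2,(309.1,167.3),.12);r2=atz(m2,(305,168.5),.086);r3=[atz(m2,p,.052)-r1 for p in((304.5,165.5),)]
print('ring w2',r1,'tray2 rel',r2-r1,'tray3 blob rel',r3)
# foot from top camera
t=camera_model('top');I=cv2.imread('pics/top0.png');k=(I[150:265,190:295].max(2)<45).astype(np.uint8)
n,l,s,_=cv2.connectedComponentsWithStats(k);
pts=np.concatenate([np.argwhere(l==i)[:,::-1] for i in range(1,n) if s[i,4]>15])+[190,150]
for z in(.02,):
    W=np.array([atz(t,p,z)[:2] for p in pts]).astype(np.float32);rc=cv2.minAreaRect(W*1000);print('foot rect mm',rc)
print('ring by top',atz(t,(238.6,205.5),.12))
E
```

```text
TCP [0.54403241 0.01560775 0.26125821] ring [0.54066118 0.02125062 0.12      ] tip-TCP [-0.00348687  0.00034674 -0.1307    ] move cm [0.01156443 0.52961319]
ring w2 [0.53936848 0.02194125 0.12      ] tray2 rel [ 0.00745364 -0.0007022  -0.034     ] tray3 blob rel [array([ 0.01066195,  0.00417044, -0.068     ])]
foot rect mm ((543.4596557617188, 22.720504760742188), (192.6847381591797, 186.71446228027344), 5.9717278480529785)
ring by top [0.54228992 0.02294992 0.12      ]
```

>>> play_rows --motion '[[[0,0.3,0,0,0],[0,0.23,0,0,0],[0,0,-0.3,0,0],[0,0,-0.3,0,0],[0,0,-0.3,0,0],[0,0,-0.3,0,0],[0,0,-0.2,0,0],[0,0,0,0,0]]]'

```text
t: 5.68
position: [0.5441, 0.0214, 0.2474]
ee_rot: [0.166, 0.986, -0.0, -0.0]
wrist_force: [1.1, 0.1, -2.4]
grip_width: 0.237
gripper_force: 59.2
```

No contact force and the tip is below the tray face, so it is in the top hole. I'll go lower, then drag toward tray 2's hole at about +7 mm in x.

>>> play_rows --motion '[[[0,0,-0.4,0,0],[0,0,-0.4,0,0],[0,0,-0.4,0,0],[0,0,-0.3,0,0],[0,0,0,0,0],[0,0,0,0,0],[0,0,0,0,0],[0,0,0,0,0]]]'

```text
t: 6.35
position: [0.5444, 0.0215, 0.2332]
ee_rot: [0.166, 0.986, -0.0, -0.0]
wrist_force: [-0.7, -0.5, -2.3]
grip_width: 0.243
gripper_force: 59.2
```

>>> play_rows --motion '[[[0.1,0,0,0,0],[0.1,0,0,0,0],[0.1,0,0,0,0],[0.1,0,0,0,0],[0.1,0,0,0,0],[0.1,-0.07,0,0,0],[0.05,0,0,0,0],[0,0,0,0,0]]]'

```text
t: 7.02
position: [0.5511, 0.0209, 0.2331]
ee_rot: [0.166, 0.986, 0.0, 0.0]
wrist_force: [-0.2, 0.6, -2.6]
grip_width: 0.244
gripper_force: 59.2
```

>>> play_rows --motion '[[[0,0,-0.4,0,0],[0,0,-0.4,0,0],[0,0,-0.4,0,0],[0,0,-0.4,0,0],[0,0,-0.3,0,0],[0,0,-0.1,0,0],[0,0,0,0,0],[0,0,0,0,0]]]'

```text
t: 7.68
position: [0.5508, 0.0207, 0.213]
ee_rot: [0.166, 0.986, -0.0, -0.0]
wrist_force: [-0.4, 0.4, -2.7]
grip_width: 0.238
gripper_force: 59.2
```

Tip 4 mm below tray 2's face without contact, so it is through the second hole. I'll push on, and estimate tray 3 from the brass speck seen through tray 2 (its hole lies up-left of that speck).

>>> play_rows --motion '[[[0,0,-0.4,0,0],[0,0,-0.4,0,0],[0,0,-0.3,0,0],[0,0,-0.2,0,0],[0,0,0,0,0],[0,0,0,0,0],[0,0,0,0,0],[0,0,0,0,0]]]'

```text
t: 8.35
position: [0.5509, 0.0208, 0.2002]
ee_rot: [0.166, 0.986, 0.0, 0.0]
wrist_force: [-0.2, -0.5, -2.6]
grip_width: 0.246
gripper_force: 59.3
```

```bash
python3 - <<'E'
from h import *
o=get_obs();P=o['position'];m=camera_model('wrist');d=P-np.array([.53208,-.04331,.28843])
T=np.array(m['camera_from_world']).copy();T[:3,3]+=T[:3,:3]@d;m=dict(m);m['camera_from_world']=T
r1=atz(m,(309.1,167.3),.12)
for p in((304.5,165.5),(305.5,167),(300,160.3),(299.3,161.5),(298,163),(302,159)):print(p,((atz(m,p,.052)-r1)*1e3)[:2].round(1))
E
```

```text
(304.5, 165.5) [10.8  4.2]
(305.5, 167) [13.4  5. ]
(300, 160.3) [1.4 0.2]
(299.3, 161.5) [ 2.8 -1.2]
(298, 163) [ 4.2 -3.6]
(302, 159) [0.6 3.5]
```

>>> play_rows --motion '[[[-0.1,0,0,0,0],[-0.1,0,0,0,0],[-0.1,0,0,0,0],[-0.1,0,0,0,0],[0,0,-0.4,0,0],[0,0,-0.4,0,0],[0,0,-0.4,0,0],[0,0,-0.2,0,0]]]'

```text
t: 9.02
position: [0.5469, 0.0209, 0.1854]
ee_rot: [0.166, 0.986, -0.0, -0.0]
wrist_force: [2.6, -0.5, -1.9]
grip_width: 0.237
gripper_force: 59.2
```

>>> play_rows --motion '[[[0,0,-0.2,0,0],[0,0,-0.2,0,0],[0,0,-0.1,0,0],[0,0,-0.1,0,0],[0,0,0,0,0],[0,0,0,0,0],[0,0,0,0,0],[0,0,0,0,0]]]'

```text
t: 9.68
position: [0.547, 0.0208, 0.1803]
ee_rot: [0.166, 0.986, 0.0, 0.0]
wrist_force: [2.5, -0.6, 1.5]
grip_width: 0.239
gripper_force: 59.4
```

Contact with tray 3 at 4 N. I'll slide lightly to search.

>>> play_rows --motion '[[[0.05,-0.08,0,0,0],[0.05,-0.08,0,0,0],[0.05,-0.08,0,0,0],[0.05,-0.08,0,0,0],[0.04,-0.08,0,0,0],[0,0,0,0,0],[0,0,0,0,0],[0,0,0,0,0]]]'

```text
t: 10.35
position: [0.5491, 0.0169, 0.18]
ee_rot: [0.166, 0.986, -0.0, -0.0]
wrist_force: [-0.4, 3.5, 2.2]
grip_width: 0.241
gripper_force: 59.7
```

>>> play_rows --motion '[[[-0.1,0,0,0,0],[-0.1,0,0,0,0],[-0.1,0,0,0,0],[-0.1,0.05,0,0,0],[-0.05,0.1,0,0,0],[-0.05,0.1,0,0,0],[-0.05,0.1,0,0,0],[0,0,0,0,0]]]'

```text
t: 11.02
position: [0.5438, 0.0197, 0.1803]
ee_rot: [0.166, 0.986, -0.001, 0.0]
wrist_force: [3.0, -1.9, 2.4]
grip_width: 0.24
gripper_force: 59.6
```

>>> play_rows --motion '[[[0,0.1,0,0,0],[0,0.1,0,0,0],[0.05,0.1,0,0,0],[0.1,0.1,0,0,0],[0.1,0.05,0,0,0],[0.1,0,0,0,0],[0,0,0,0,0],[0,0,0,0,0]]]'

```text
t: 11.68
position: [0.546, 0.0245, 0.1791]
ee_rot: [0.166, 0.986, -0.001, -0.002]
wrist_force: [-2.4, -2.7, -3.8]
grip_width: 0.242
gripper_force: 59.3
```

The force dropped, so it fell in the third hole. Descending.

>>> play_rows --motion '[[[0,0,-0.1,0,0],[0,0,-0.1,0,0],[0,0,-0.1,0,0],[0,0,-0.1,0,0],[0,0,-0.1,0,0],[0,0,0,0,0],[0,0,0,0,0],[0,0,0,0,0]]]'

```text
t: 12.35
position: [0.547, 0.0247, 0.1748]
ee_rot: [0.166, 0.986, -0.0, -0.0]
wrist_force: [-3.0, -4.0, -2.8]
grip_width: 0.243
gripper_force: 59.3
```

>>> play_rows --motion '[[[0,0,-0.3,0,0],[0,0,-0.3,0,0],[0,0,-0.3,0,0],[0,0,-0.3,0,0],[0,0,-0.3,0,0],[0,0,-0.2,0,0],[0,0,0,0,0],[0,0,0,0,0]]]'

```text
t: 13.02
position: [0.5473, 0.0249, 0.1578]
ee_rot: [0.166, 0.986, -0.0, -0.0]
wrist_force: [-1.9, -3.3, -4.2]
grip_width: 0.244
gripper_force: 59.5
```

>>> play_rows --motion '[[[0,-0.1,0,0,0],[0,-0.1,0,0,0],[0,-0.1,0,0,0],[0,-0.05,0,0,0],[0,0,0,0,0],[0,0,-0.2,0,0],[0,0,-0.2,0,0],[0,0,0,0,0]]]'

```text
t: 13.68
position: [0.5474, 0.0216, 0.1538]
ee_rot: [0.166, 0.986, 0.0, 0.0]
wrist_force: [-1.7, 4.3, -4.1]
grip_width: 0.241
gripper_force: 59.3
```

>>> play_rows --motion '[[[0,0,-0.1,0,0],[0,0,-0.1,0,0],[0,0,-0.1,0,0],[0,0,0,0,0],[0,0,-0.05,0,0],[0,0,0,0,0],[0,0,0,0,0],[0,0,0,0,0]]]'

```text
t: 14.35
position: [0.5473, 0.0213, 0.1505]
ee_rot: [0.166, 0.986, 0.0, 0.0]
wrist_force: [-1.7, 3.1, -2.9]
grip_width: 0.245
gripper_force: 59.3
```

>>> play_rows --motion '[[[0,0,-0.05,0,0],[0,0,0,0,0],[0,0,-0.05,0,0],[0,0,0,0,0],[0,0,0,0,0],[0,0,0,0,0],[0,0,0,0,0],[0,0,0,0,0]]]'

```text
t: 15.02
position: [0.5473, 0.0213, 0.1496]
ee_rot: [0.166, 0.986, 0.0, 0.0]
wrist_force: [-1.8, 2.1, -1.8]
grip_width: 0.237
gripper_force: 59.3
```

>>> play_rows --motion '[[[0,0,-0.05,0,0],[0,0,0,0,0],[0,0,-0.05,0,0],[0,0,0,0,0],[0,0,0,0,0],[0,0,0,0,0],[0,0,0,0,0],[0,0,0,0,0]]]'

```text
t: 15.68
position: [0.5473, 0.0213, 0.1485]
ee_rot: [0.166, 0.986, -0.0, -0.0]
wrist_force: [-2.2, 3.4, -2.3]
grip_width: 0.247
gripper_force: 59.3
```

>>> play_rows --motion '[[[0,0,-0.05,0,0],[0,0,-0.05,0,0],[0,0,-0.05,0,0],[0,0,0,0,0],[0,0,0,0,0],[0,0,0,0,0],[0,0,0,0,0],[0,0,0,0,0]]]'

```text
t: 16.35
position: [0.5473, 0.0213, 0.147]
ee_rot: [0.166, 0.986, -0.0, -0.0]
wrist_force: [-1.0, 2.6, -3.8]
grip_width: 0.242
gripper_force: 59.3
```

The tip is 3.7 mm into the foot. I'll continue to seating, where the TCP should be about 0.1387.

>>> play_rows --motion '[[[0,0,-0.1,0,0],[0,0,-0.1,0,0],[0,0,-0.1,0,0],[0,0,-0.1,0,0],[0,0,-0.1,0,0],[0,0,-0.1,0,0],[0,0,0,0,0],[0,0,0,0,0]]]'

```text
t: 17.02
position: [0.5472, 0.0213, 0.1409]
ee_rot: [0.166, 0.986, -0.0, -0.0]
wrist_force: [-1.6, 3.9, -3.0]
grip_width: 0.242
gripper_force: 59.3
```

>>> play_rows --motion '[[[0,0,-0.1,0,0],[0,0,-0.1,0,0],[0,0,-0.05,0,0],[0,0,0,0,0],[0,0,-0.05,0,0],[0,0,0,0,0],[0,0,0,0,0],[0,0,0,0,0]]]'

```text
t: 17.68
position: [0.5473, 0.0213, 0.1381]
ee_rot: [0.166, 0.986, -0.0, 0.0]
wrist_force: [-2.5, 3.2, -0.7]
grip_width: 0.243
gripper_force: 59.3
```

The collar is touching the tray (about 2 N). A small extra press, then release and retreat.

>>> play_rows --motion '[[[0,0,-0.05,0,0],[0,0,-0.05,0,0],[0,0,0,0,0],[0,0,0,0,0],[0,0,0,0,0],[0,0,0,0,0],[0,0,0,0,0],[0,0,0,0,0]]]'

```text
t: 18.35
position: [0.5474, 0.0213, 0.1372]
ee_rot: [0.166, 0.986, 0.0, 0.0]
wrist_force: [-2.9, 3.4, 1.1]
grip_width: 0.24
gripper_force: 59.3
```

>>> play_rows --motion '[[[0,0,0,0,2.6],[0,0,0,0,3],[0,0,0,0,3.5],[0,0,0,0,4],[0,0,0,0,5],[0,0,0,0,5],[0,0,0,0,5],[0,0,0,0,5]]]'

```text
t: 19.02
position: [0.5474, 0.0213, 0.1371]
ee_rot: [0.166, 0.986, -0.0, 0.0]
wrist_force: [-0.0, -0.0, 0.5]
grip_width: 0.586
gripper_force: 0.0
```

>>> play_rows --motion '[[[0,0,0.5,0,5],[0,0,1,0,5],[0,0,2,0,5],[0,0,2,0,5],[0,0,2,0,5],[0,0,2,0,5],[0,0,0.5,0,5],[0,0,0,0,5]]]'

```text
t: 19.68
position: [0.5484, 0.0216, 0.2399]
ee_rot: [0.166, 0.986, 0.001, 0.002]
wrist_force: [0.2, -0.9, -0.2]
grip_width: 0.585
gripper_force: 0.0
```

```bash
python3 - <<'E'
from h import *
a=snap('side','s9.png')[1];b=snap('wrist','w9.png')[1]
cv2.imwrite('pics/c9.png',np.hstack([cv2.resize(a[130:280,220:350],(400,461),interpolation=2),cv2.resize(b[100:330,160:360],(400,461),interpolation=2)])[:,:,::-1])
o=get_obs();print(o['position'],o['wrist_force'])
# rod top height check
h=cv2.cvtColor(a,cv2.COLOR_RGB2HSV)[130:220,250:320];k=cv2.inRange(h,(3,150,80),(18,255,255));ys,xs=np.nonzero(k);print(xs.min()+250,xs.max()+250,ys.min()+130,ys.max()+130)
s=camera_model('side')
for z in(.176,.126):print(z,proj(s,[.5435,.0215,z]))
E
```

```text
[0.54701029 0.02132771 0.2370713 ] [ 0.22748084 -0.43011763 -1.60134367]
279 288 176 198
0.176 [284.43017092 177.94611511]
0.126 [283.56893499 193.97771241]
```

View pics/c9.png

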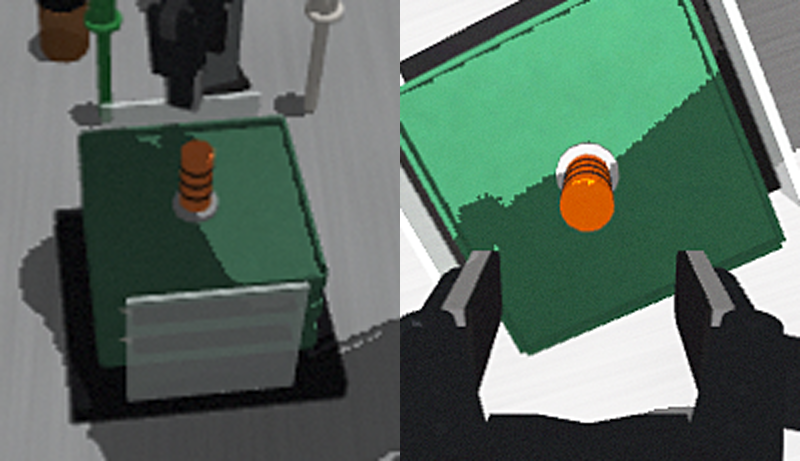

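The rod stands upright with its collar flat on the top tray, the three trays are aligned, and the gripper is clear of everything.

```bash
python3 -c "
from bench import *
print(job_done())"
```

```text
the job is handed in; nothing more can be done
None
```

I threaded the tie rod through all three trays and into the foot hole, with its collar sitting on the top tray. I then let go and handed the job in; pressing readings stayed around 6 N or less, and it took about 20 s of the 72 s.

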